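# Strip the drying rod and restock the adapter caddies

### The arm

A 7-joint arm with a two-finger parallel gripper is mounted at the origin on a cart in front of the work surface, level with it; the furniture and walls round the work are solid. World frame = base frame: x ahead of the robot, y to its left, z up, the work surface at z = 0. Lengths are in mm, angles in rad, forces in N, time in s.
With the tool pointing down it reaches from about 400 to 875 mm from the base axis. Payload 19.3 kg.
Tool frame: the origin (TCP) lies at the very end of the fingers, on their centre line; the grasp point (between the pads) lies 19 mm behind it (grip_point_offset is the z of the grasp point in the tool frame, in mm); z points along the fingers, y is the line along which they close (so a half turn about z gives the same grasp; the last joint's range is limited). The gripper opens to 85 mm and grips with 20 to 120 N. Pads are 22 mm wide; open, the fingers measure 114 mm over their backs; the gripper's body (76 mm by 85 mm) begins 54 mm behind the grasp point. The pads swing forward as they close: fully open they stand 13 mm farther back than shut.
Start: joints at [1.088, 0.521, -0.036, 1.599, 0.021, 1.021, -0.113], TCP at [250.707, -572.504, 231.291] pointing down, gripper open.
Joint ranges: [-2.91, 2.91], [-0.3, 2.13], [-1.5, 1.42], [0.17, 2.43], [-1.26, 4.41], [0.16, 1.93], [-2.52, 2.52]. Speed limits (rad/s): [1.89, 1.89, 2.39, 2.39, 3.01, 3.01, 3.01].

### API

Orientations are given as a 3x3 rotation matrix whose columns are the frame's x, y, z axes.
In Python, from workcell import movep, movel, goto_joints, open_gripper, clamp, wait, inverse_kinematics, read_state, camera, PlanningError, finish_job, grip_point_offset gives the robot as it stands. Calls block until the motion is done:
- movep(position, orientation): joint-space move of the TCP to a pose.
- movel(position, frame=None, max_speed=150, guard=None): straight line of the TCP; frame=None keeps the orientation; max_speed is the mean speed in mm/s. With guard (N) it stops when the force on the tool has changed by that much, and returns True; else False.
- goto_joints(angles): joint-space move.
- open_gripper() and clamp(): open the fingers fully, or close them until they stop; the grip force is fixed at half the most.
- wait(seconds).
- inverse_kinematics(position, orientation): joint angles nearest the present ones, or None.
- read_state(): the state.
- camera(name): name is "scene" or "top" or "wrist"; returns a dict with "image" (384x512x3 uint8, blue, green, red), "range_z" (384x512 float32, mm along the optical axis (not along the pixel's ray), 0 where there is no reading), "fx", "fy", "cx", "cy" (pixels), "cam_to_world" (4x4, takes a point from camera to world coordinates). Camera axes: x right, y up, looking along -z (the intrinsics and any distortion apply to the point x, -y, -z); pixel columns grow to the right and rows downward; lengths in mm; the calibration is good to about 2 mm. A picture is of the moment at which its call begins.
A pose or a line that the arm cannot do raises PlanningError and nothing moves.
- finish_job(): hands the job in; it is judged then, once.
The state is a dict: "time": time; "qpos": joint angles; "qvel": joint speeds; "joint_efforts": joint torques, N m; "eef_pos": TCP position; "tool_rot": TCP orientation; "ft_force": force on the tool from outside, world axes, zero at the start; "torque": the same for the moment, N m; "finger_gap": finger opening in mm; "gripper_force": force on a finger pad.
Only numpy, scipy, OpenCV 4.12 (cv2) and the standard library are available. Lean on these libraries where they do the work, as an engineer would, in place of code of your own. Each camera call takes 0.05 s, during which the arm holds its last target. There are 200 camera calls.

### The job

The washed tube-adapter blocks have dried on the rod. Slide the black stop collar off the end of the rod and lay it in the glass dish while everything else still hangs there; then slide off every block and stand it flat on the floor of the caddy of its own colour, in one of the gaps between the blocks stored there, without shifting those. Last, slide off the white spacer and lay it in the dish too. Leave the flask and the beaker behind the stand alone.

Things in the scene. Friction and masses are not known exactly. Their poses are not given: they have to be found in the camera images.
- stand: fixed drying stand: dark base plate 70x75x12 mm, aluminium upright 26x22 mm, 136 mm high, and a round steel rod, 10 mm thick, level, 230 mm long from the upright along the stand's own -y axis, its axis 120 mm above the bench. Origin: on the bench under the root of the rod; z up
- rod_tip (a point): the free end of the rod, on its axis; axes as the stand's
- collar: black plastic square stop collar, 30x30 mm across and 22 mm long, bore 16 mm along its own y, small brass screw head on one side (already slack: the collar slides freely, 50 g). It hangs on the rod nearest the free end. Origin: its centre
- spacer: white plastic square spacer collar, same size and bore as the stop collar (30x30 mm, 22 mm long, bore 16 mm along its own y, 50 g), two thin dark bands round it. It hangs on the rod next to the upright, behind all the blocks. Origin: its centre
- blue_1: blue tube-adapter block, a 36 mm cube with a 16 mm bore along its own y through its centre, two thin dark bands round it, bright square bushes at the bore, about 110 g. If present it hangs on the rod behind the collar, centre 3 mm below the rod's axis, and slides freely; order and number vary. Origin: its centre. Which way the bore points in the caddy does not matter
- orange_1: orange tube-adapter block, a 36 mm cube with a 16 mm bore along its own y through its centre, two thin dark bands round it, bright square bushes at the bore, about 110 g. If present it hangs on the rod behind the collar, centre 3 mm below the rod's axis, and slides freely; order and number vary. Origin: its centre. Which way the bore points in the caddy does not matter
- blue_2: blue tube-adapter block, a 36 mm cube with a 16 mm bore along its own y through its centre, two thin dark bands round it, bright square bushes at the bore, about 110 g. If present it hangs on the rod behind the collar, centre 3 mm below the rod's axis, and slides freely; order and number vary. Origin: its centre. Which way the bore points in the caddy does not matter
- orange_2: orange tube-adapter block, a 36 mm cube with a 16 mm bore along its own y through its centre, two thin dark bands round it, bright square bushes at the bore, about 110 g. If present it hangs on the rod behind the collar, centre 3 mm below the rod's axis, and slides freely; order and number vary. Origin: its centre. Which way the bore points in the caddy does not matter
- caddy_blue: fixed grey caddy for blue blocks, 50x206 mm, long way its own y, blue end plates 24 mm high, floor 3 mm thick, lips 6.5 mm high on the long sides (44 mm apart). Three stored blocks stand at y = -78, 0, +78 mm, leaving 42 mm wide gaps at y = -39 and +39 mm (x = 0). A block set in a gap has its centre 21 mm above the bench. Origin: centre of its underside; z up
- caddy_orange: fixed grey caddy for orange blocks, 50x206 mm, long way its own y, orange end plates 24 mm high, floor 3 mm thick, lips 6.5 mm high on the long sides (44 mm apart). Three stored blocks stand at y = -78, 0, +78 mm, leaving 42 mm wide gaps at y = -39 and +39 mm (x = 0). A block set in a gap has its centre 21 mm above the bench. Origin: centre of its underside; z up
- stored_blue_1: blue adapter block already stored in its caddy, loose, a 36 mm cube, 150 g, looks like those on the rod. Origin: its centre. Not to be shifted
- stored_blue_2: blue adapter block already stored in its caddy, loose, a 36 mm cube, 150 g, looks like those on the rod. Origin: its centre. Not to be shifted
- stored_blue_3: blue adapter block already stored in its caddy, loose, a 36 mm cube, 150 g, looks like those on the rod. Origin: its centre. Not to be shifted
- stored_orange_1: orange adapter block already stored in its caddy, loose, a 36 mm cube, 150 g, looks like those on the rod. Origin: its centre. Not to be shifted
- stored_orange_2: orange adapter block already stored in its caddy, loose, a 36 mm cube, 150 g, looks like those on the rod. Origin: its centre. Not to be shifted
- stored_orange_3: orange adapter block already stored in its caddy, loose, a 36 mm cube, 150 g, looks like those on the rod. Origin: its centre. Not to be shifted
- petri_dish: loose clear glass dish, 90 mm across, rim 14 mm high, floor 2 mm thick, about 78 mm free inside. Origin: centre of its underside
- flask_125: bystander: conical glass flask, 68 mm wide at the foot, 115 mm high, loose. Origin: centre of its underside
- beaker_100: bystander: small glass beaker, 54 mm wide, 70 mm high, loose. Origin: centre of its underside
Mind the look-alikes: they are no part of the job. What is shaped like the spacer but blue, orange or red is not meant.

How it is judged:
By the outcome, as a careful person would: the job done as asked, in the order asked, and still so for the second after the job is handed in, with the robot touching nothing.
Of blue_1, orange_1, blue_2, orange_2 only 3 to 4 are there at a start; the rules pass over those that are not, and their reading is None.
At some moment in a run one of petri_dish may be knocked a few centimetres aside while the robot is not near it.
Once in a run the grip may slacken for a moment while it holds something.
It also fails if it takes over 210 s, if anything falls off the work surface, if the arm or the gripper's body presses on something with over 40 N, if the wrist force passes 120 N, or if a joint passes its speed limit or range.

## Working session

There is one attempt and no reset: what is moved stays moved. The work goes in short steps, each a Python script; the robot and the scene stay as the last script left them, time stands still between calls to the robot, and variables do not carry over. Pictures are saved under pics/ and viewed, at most 14 in all, crops included, and the job is handed in when it is done.

```bash
ls; mkdir -p pics; cat > snap.py <<'E'
import pickle,cv2,sys
from workcell import *
for n in ["scene","top"]:
    c=camera(n); pickle.dump(c,open(f"{n}.pkl","wb")); cv2.imwrite(f"pics/{n}0.png",c["image"])
    print(n,c["fx"],c["cx"],c["cy"],c["cam_to_world"].round(3).tolist(),[k for k in c])
print(read_state()["time"],grip_point_offset)
E
python3 snap.py; python3 -c "
import cv2;import numpy as np
for n in ['scene','top']: cv2.imwrite(f'pics/{n}0b.png',cv2.resize(cv2.imread(f'pics/{n}0.png'),(800,600),interpolation=cv2.INTER_CUBIC))"
```

```text
pics
scene 400.07801462874164 262.2852416948009 188.31346150300018 [[-0.882, 0.31, -0.354, 190.298], [-0.47, -0.615, 0.634, 713.046], [-0.021, 0.725, 0.688, 856.754], [0.0, 0.0, 0.0, 1.0]] ['image', 'range_z', 'fx', 'fy', 'cx', 'cy', 'cam_to_world']
top 481.22165902858734 253.63377050252393 194.69871960392942 [[-0.025, 0.98, -0.198, 305.059], [-1.0, -0.028, -0.01, 14.134], [-0.016, 0.197, 0.98, 1460.565], [0.0, 0.0, 0.0, 1.0]] ['image', 'range_z', 'fx', 'fy', 'cx', 'cy', 'cam_to_world']
0.1 -18.700000000000003
```

View pics/scene0b.png

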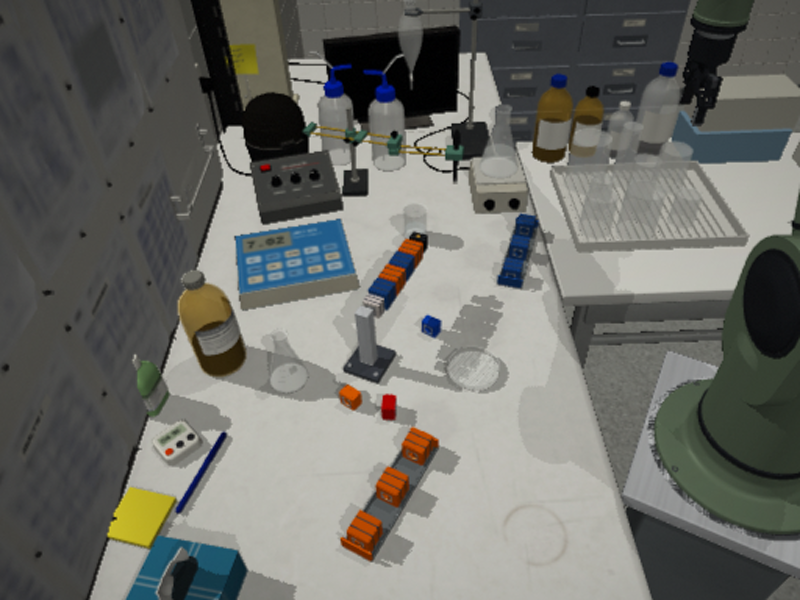

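View pics/top0b.png

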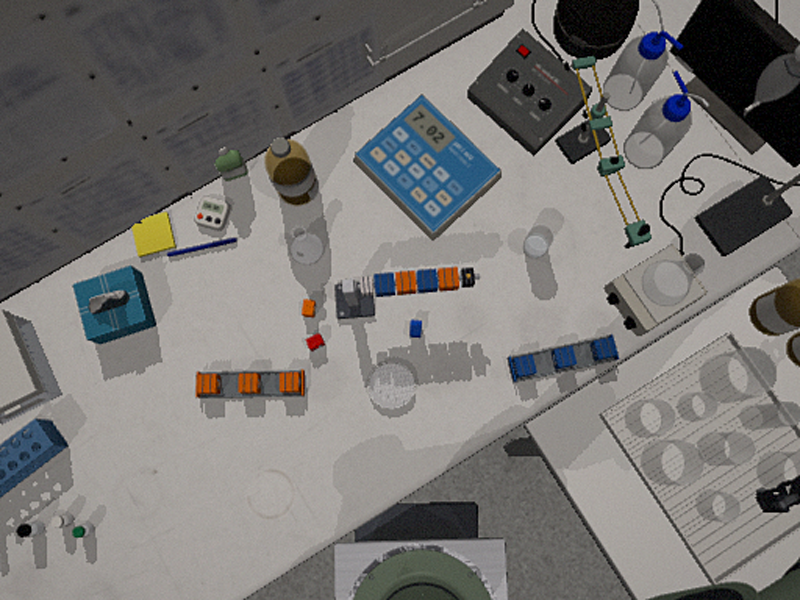

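The rod in the scene view runs from the upright at (365,320) to the free end at (418,238). From the free end it holds the black collar, orange, blue, orange and blue blocks, then the white spacer at (372,305). In the top view (800x600) the rod spans (350–480, 280). The orange caddy is at (250,384), the blue caddy at (565,357) and the dish at (391,387). The look-alikes are small orange (308,308), red (316,342) and blue (416,328) pieces lying on the bench, so they are not on the rod.

```bash
cat > vis.py <<'E'
import numpy as np,cv2
def ray(c,u,v):
    T=c["cam_to_world"]; d=np.stack([(np.asarray(u,float)-c["cx"])/c["fx"],-(np.asarray(v,float)-c["cy"])/c["fy"],-np.ones(np.shape(u))],-1)
    return T[:3,3],d@T[:3,:3].T
def onplane(c,u,v,z):
    o,d=ray(c,u,v); return o+d*((z-o[2])/d[...,2])[...,None]
def depth(c):
    v,u=np.mgrid[:384,:512]; o,d=ray(c,u,v); return o+d*c["range_z"][...,None]
def project(c,P):
    T=c["cam_to_world"]; p=(np.asarray(P,float)-T[:3,3])@T[:3,:3]
    return np.stack([c["cx"]-c["fx"]*p[...,0]/p[...,2],c["cy"]+c["fy"]*p[...,1]/p[...,2]],-1)
def hsv(c): return cv2.cvtColor(c["image"],cv2.COLOR_BGR2HSV)
def mask(c,col):
    h=hsv(c)
    return cv2.inRange(h,*{"blue":((105,120,40),(125,255,255)),"orange":((4,150,90),(18,255,255))}[col])
def tri(c1,p1,c2,p2):
    (o1,d1),(o2,d2)=ray(c1,*p1),ray(c2,*p2)
    t=np.linalg.lstsq(np.stack([d1,-d2],1),o2-o1,rcond=None)[0]
    a,b=o1+d1*t[0],o2+d2*t[1]; return (a+b)/2,np.linalg.norm(a-b)
E
python3 - <<'E'
import pickle; from vis import *
for n in ["top","scene"]:
    c=pickle.load(open(n+".pkl","rb")); P=depth(c)
    for col in ["blue","orange"]:
        m=mask(c,col); k,l,s,cen=cv2.connectedComponentsWithStats(m)
        for i in range(1,k):
            if s[i,4]<15: continue
            q=P[l==i]; 
            if abs(q[:,1].mean())>500 or q[:,2].mean()>200: continue
            zt=np.percentile(q[:,2],90); t=q[q[:,2]>zt-8]
            print(n,col,cen[i].round(0),s[i,4],"ztop",zt.round(),"mean top",t.mean(0).round(),"bb",t.min(0).round(),t.max(0).round())
E
```

```text
top blue [128. 158.] 97 ztop 13.0 mean top [726. 422.  10.] bb [711. 354.   6.] [740. 487.  22.]
top blue [273. 179.] 136 ztop 138.0 mean top [617. -28. 135.] bb [600. -45. 130.] [636. -11. 140.]
top blue [246. 182.] 146 ztop 137.0 mean top [610.  49. 145.] bb [305.  14. 129.] [ 631.   68. 1461.]
top blue [266. 210.] 74 ztop 33.0 mean top [547.  -7.  31.] bb [532. -16.  26.] [561.   2.  40.]
top blue [387. 222.] 159 ztop 42.0 mean top [ 497. -364.   39.] bb [ 477. -382.   35.] [ 515. -344.   47.]
top blue [361. 228.] 149 ztop 42.0 mean top [ 480. -282.   62.] bb [ 305. -307.   35.] [ 502.   14. 1461.]
top blue [334. 234.] 168 ztop 42.0 mean top [ 468. -210.   39.] bb [ 449. -229.   35.] [ 487. -191.   48.]
top orange [287. 177.] 142 ztop 139.0 mean top [615. -65. 155.] bb [305. -85. 131.] [ 639.   14. 1461.]
top orange [259. 179.] 144 ztop 138.0 mean top [617.  11. 135.] bb [598.  -6. 131.] [633.  29. 142.]
top orange [197. 197.] 77 ztop 33.0 mean top [593. 202.  30.] bb [578. 192.  25.] [607. 214.  39.]
top orange [193. 244.] 16 ztop 27.0 mean top [439. 202. 113.] bb [305.  14.  20.
[... 957 characters left out ...]
263. 158.] 120 ztop 136.0 mean top [617. -57. 141.] bb [190. -83. 128.] [641. 713. 857.]
scene orange [251. 175.] 140 ztop 136.0 mean top [616.  14. 134.] bb [598.  -6. 128.] [636.  32. 138.]
scene orange [224. 253.] 147 ztop 31.0 mean top [589. 210.  38.] bb [190. 192.  24.] [610. 713. 857.]
scene orange [267. 285.] 323 ztop 40.0 mean top [447. 245.  46.] bb [190. 221.  32.] [468. 713. 857.]
scene orange [108. 289.] 16 ztop 19.0 mean top [791. 423.  18.] bb [786. 418.  15.] [795. 427.  20.]
scene orange [250. 311.] 333 ztop 40.0 mean top [449. 320.  42.] bb [190. 299.  32.] [469. 713. 857.]
scene orange [231. 342.] 464 ztop 40.0 mean top [449. 399.  44.] bb [190. 376.  32.] [470. 713. 857.]
```

```bash
cat > rob.py <<'E'
import numpy as np,pickle,cv2
from workcell import *
from vis import *
def R(th):
    "tool down; tool y (closing line) at world angle th+90deg, tool x at th"
    c,s=np.cos(th),np.sin(th); return np.array([[c,s,0],[s,-c,0],[0,0,-1.]])
def look(n,name):
    c=camera(n); pickle.dump(c,open(name+".pkl","wb")); return c
def save(c,name,box=None,k=1.5):
    im=c["image"] if box is None else c["image"][box[1]:box[3],box[0]:box[2]]
    cv2.imwrite(f"pics/{name}.png",cv2.resize(im,None,fx=k,fy=k,interpolation=cv2.INTER_CUBIC))
E
python3 - <<'E'
from rob import *
s=read_state(); print(s["tool_rot"],s["finger_gap"])
for th in [np.pi/2,-np.pi/2]:
  for p in [(617,-20,330),(617,80,100),(617,-97,100),(617,-170,100),(480,-320,150),(480,-320,8),(448,280,8),(448,280,200),(430,20,100)]:
    q=inverse_kinematics(p,R(th)); print(th>0,p,None if q is None else np.round(q,2))
E
```

```text
[[ 9.16016979e-01  4.01139232e-01 -4.59452987e-04]
 [ 4.01139492e-01 -9.16016516e-01  9.22430160e-04]
 [-5.08435984e-05 -1.02926643e-03 -9.99999469e-01]] 85.95183841696692
True (617, -20, 330) [ 0.33  0.48 -0.58  1.47  0.27  1.27 -0.29]
True (617, 80, 100) [ 0.11  0.72 -0.51  1.69  0.44  0.85 -0.59]
True (617, -97, 100) [ 0.35  0.71 -0.44  1.69  0.38  0.83 -0.25]
True (617, -170, 100) [ 0.41  0.72 -0.36  1.65  0.31  0.83 -0.08]
True (480, -320, 150) [ 0.73  0.56 -0.34  1.79  0.24  0.83  0.27]
True (480, -320, 8) [ 0.64  0.77 -0.23  1.85  0.3   0.55  0.22]
True (448, 280, 8) [-0.27  0.78 -0.55  1.97  0.72  0.6  -1.31]
True (448, 280, 200) [ 0.18  0.73 -1.28  1.85  0.76  1.17 -1.36]
True (430, 20, 100) [ 0.23  0.48 -0.53  2.18  0.44  0.58 -0.62]
False (617, -20, 330) [-0.76  0.84  1.39  1.53 -0.82  1.46 -2.49]
False (617, 80, 100) [-0.84  1.01  1.09  1.74 -1.03  1.07 -2.52]
False (617, -97, 100) [-0.38  0.81  0.7   1.73 -0.67  0.86 -2.52]
False (617, -170, 100) [-0.18  0.79  0.57  1.68 -0.54  0.84 -2.51]
False (480, -320, 150) [ 0.22  0.58  0.38  1.82 -0.28  0.8  -2.4 ]
False (480, -320, 8) [ 0.26  0.8   0.32  1.87 -0.46  0.54 -2.25]
False (448, 280, 8) [ 0.15  1.16 -1.28  1.95  1.27  1.17  1.46]
False (448, 280, 200) [ 0.18  0.73 -1.27  1.85  0.76  1.17  1.78]
False (430, 20, 100) [-0.78  0.61  0.81  2.23 -0.79  0.62 -2.52]
```

```bash
python3 - <<'E'
from rob import *
th=np.pi/2
s=read_state(); p=s["eef_pos"]
for z in (400,350,300):
    try: movel([p[0]+40,p[1]+60,z]); break
    except PlanningError as e: print(z,e)
movep([500,-290,330],R(th)); c=look("wrist","w_blue")
movep([610,-20,360],R(th)); c2=look("wrist","w_rod")
cv2.imwrite("pics/w1.png",np.hstack([c["image"],c2["image"]])[:, ::1]); print(c2["cam_to_world"].round(2),c2["fx"],read_state()["time"])
im=cv2.resize(np.vstack([c["image"],c2["image"]]),(400,600)); 
cv2.imwrite("pics/w1.png",cv2.resize(np.hstack([c["image"],c2["image"]]),(800,300)))
E
```

```text
[[ 1.0000e+00  0.0000e+00  0.0000e+00  6.0876e+02]
 [-0.0000e+00  9.5000e-01  3.1000e-01  5.7340e+01]
 [-0.0000e+00 -3.1000e-01  9.5000e-01  5.0301e+02]
 [ 0.0000e+00  0.0000e+00  0.0000e+00  1.0000e+00]] 287.48204501491716 3.8917
```

View pics/w1.png

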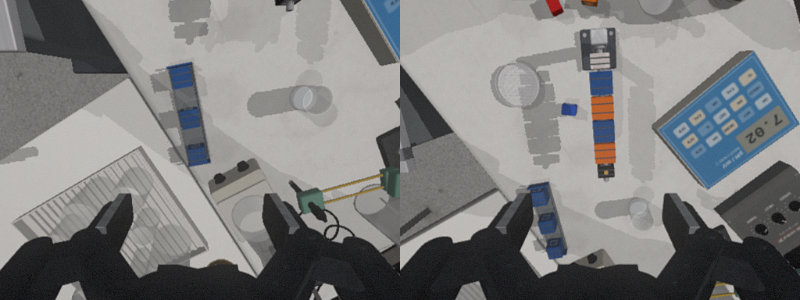

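The left half is the blue caddy, with stored blocks at (180,75), (190,118), (198,155). The right half shows the rod (upright at (600,45), spacer at (600,62), blocks down to (604,152), collar at (605,172)), the dish at (517,85) and the beaker at (638,212). The chain matches the description.

```bash
cat > meas.py <<'E'
from rob import *
def tops(c,col,zlo,zhi,box):
    P=depth(c); m=mask(c,col)>0
    m&=(P[...,2]>zlo)&(P[...,2]<zhi)&(P[...,0]>box[0])&(P[...,0]<box[1])&(P[...,1]>box[2])&(P[...,1]<box[3])
    m=cv2.morphologyEx(m.astype(np.uint8),cv2.MORPH_CLOSE,np.ones((3,3)))
    m&=((P[...,2]>zlo)&(P[...,2]<zhi)).astype(np.uint8)
    k,l,s,cen=cv2.connectedComponentsWithStats(m); out=[]
    for i in range(1,k):
        if s[i,4]<60: continue
        q=P[l==i]; r=cv2.minAreaRect(q[:,:2].astype(np.float32)); out.append((np.round(r[0],1),np.round(r[1],1),round(r[2],1),np.median(q[:,2]).round(1)))
    return sorted(out,key=lambda o:o[0][1])
if __name__=="__main__":
    movep([450,370,330],R(np.pi/2)); look("wrist","w_orange"); print(read_state()["time"])
    L=lambda n:pickle.load(open(n+".pkl","rb"))
    for n in ["w_rod","top","scene"]:
        c=L(n)
        for col in ["blue","orange"]:
            for o in tops(c,col,125,145,(500,700,-150,150)): print(n,col,*o)
    for n,col,box in [("w_blue","blue",(420,560,-420,-160)),("top","blue",(420,560,-420,-160)),("scene","blue",(420,560,-420,-160)),("w_orange","orange",(400,500,200,430)),("top","orange",(400,500,200,430)),("scene","orange",(400,500,200,430))]:
        for o in tops(L(n),col,30,48,box): print(n,col,*o)
    P=depth(L("w_rod")); b=(abs(P[...,0]-617)<25)
    for y0,y1 in [(-140,-80),(65,150)]:
        m=b&(P[...,1]>y0)&(P[...,1]<y1)&(P[...,2]>125)&(P[...,2]<150); q=P[m]
        for y in range(y0,y1,4):
            w=q[(q[:,1]>=y)&(q[:,1]<y+4)]
            if len(w): print(y,len(w),w.min(0).round(),w.max(0).round(),w.mean(0).round(1))
    m=b&(P[...,1]<-75)&(P[...,1]>-160)&(P[...,2]>105)&(P[...,2]<150);q=P[m];print("low y end",np.sort(q[:,1])[:8].round())
E
python3 meas.py
```

```text
5.5
w_rod blue [618.8 -26.3] [34.  35.9] 2.9 135.4
w_rod blue [614.3  50.9] [33.9 34.6] 2.9 135.4
w_rod orange [620.9 -65.3] [34.5 36.5] 3.3 135.5
w_rod orange [616.6  11.7] [34.6 37.5] 3.0 135.5
top blue [617.9 -27.7] [34.6 34.8] 2.7 134.5
top blue [613.3  49.5] [36.7 35.4] 5.2 134.3
top orange [620.6 -66.7] [36.9 35.7] 4.1 134.5
top orange [616.   11.6] [34.3 35. ] 89.7 134.2
scene blue [618.2 -26.3] [35.7 35.5] 2.5 134.1
scene blue [614.1  52.4] [37.1 35.9] 3.6 134.0
scene orange [621.4 -65.1] [37.  37.9] 2.8 134.2
scene orange [617.   13.5] [36.8 37.1] 6.1 134.3
w_blue blue [ 496.4 -363. ] [35.5 35.5] 10.6 39.5
w_blue blue [ 482.4 -286. ] [35.5 36. ] 10.8 39.5
w_blue blue [ 467.9 -209.7] [35.7 35.4] 10.5 39.4
top blue [ 496.6 -364.4] [34.6 38.2] 11.9 38.7
top blue [ 482.9 -287.4] [35.3 37. ] 10.2 38.1
top blue [ 467.8 -210.9] [34.7 36.1] 11.8 38.4
scene blue [ 497.  -360.8] [35.4 40.2] 11.6 38.1
scene blue [ 483.  -285.9] [35.7 40.5] 9.7 38.0
scene blue [ 468.4 -207.4] [34.7 40.3] 11.8 38.1
w_orange orange [449.1 240.4] [36.2 35.3] 89.0 39.6
w_orange orange [450.  318.3] [35.7 34
[... 1411 characters left out ...]
26.  89. 135.] [611.5  87.1 132.4]
89 74 [597.  90. 130.] [626.  93. 134.] [611.4  91.  132.3]
93 59 [597.  93. 130.] [626.  95. 135.] [612.9  94.  132.2]
97 7 [609.  97. 125.] [614. 100. 126.] [611.5  99.2 125.9]
101 39 [603. 101. 125.] [619. 105. 130.] [610.3 103.5 127.7]
105 94 [599. 105. 125.] [622. 109. 138.] [610.  107.2 133.4]
109 87 [597. 109. 133.] [623. 113. 138.] [610.2 111.2 136.1]
113 78 [598. 113. 132.] [623. 117. 139.] [609.7 114.9 136.1]
117 85 [598. 117. 135.] [622. 120. 139.] [609.9 118.8 136.3]
121 88 [598. 121. 134.] [622. 125. 139.] [609.8 122.8 136.3]
125 57 [598. 125. 133.] [622. 128. 138.] [610.6 126.3 135.8]
low y end [-122. -122. -122. -122. -121. -121. -120. -120.]
```

```bash
cat > act.py <<'E'
from rob import *
TH=np.pi/2+0.0567; U=np.array([0.0567,-0.9984,0]); RODC=np.array([617.3,0,117.3])
def rodpt(y): return RODC+U*(y/U[1])
def tilt():
    f=read_state(); return round(f["time"],1),round(f["finger_gap"],1),f["ft_force"].round(1)
def pick(y,drop,yend):
    "grasp the piece hanging at rod coordinate y, TCP drop mm below its centre; slide it off to yend"
    c=rodpt(y); r=R(TH)
    movel(c+[0,0,75],r,250); movel(c-[0,0,drop],r,120); clamp()
    print("grip",tilt())
    movel(c+[0,0,3-drop],r,60)
    e=rodpt(yend)+[0,0,3-drop]
    print("guard",movel(e,r,80,guard=20),tilt(),read_state()["eef_pos"].round(1))
def dish(c,box=(380,540,-80,120)):
    P=depth(c); m=(P[...,2]>8)&(P[...,2]<20)&(P[...,0]>box[0])&(P[...,0]<box[1])&(P[...,1]>box[2])&(P[...,1]<box[3])
    q=P[m][:,:2].astype(np.float32)
    (x,y),rad=cv2.minEnclosingCircle(q) if len(q)>5 else ((0,0),0); return np.array([x,y]),rad,len(q)
E
python3 - <<'E'
from act import *
for n in ["w_rod","top","scene"]:
    c=pickle.load(open(n+".pkl","rb")); print(n,*dish(c))
movep([560,-60,330],R(TH))
pick(-100.5,6,-150)
p=read_state()["eef_pos"]; movel(p+[0,0,70],None,250)
movel([440,60,200],R(TH),250)
c=look("wrist","w_dish"); print(dish(c),tilt()); save(c,"w_dish")
E
```

```text
w_rod [469.49816895  37.06347275] 75.60264587402344 314
top [474.11746216  12.70246696] 96.35585021972656 75
scene [467.831604    31.02948189] 77.9266586303711 151
grip (9.3, 29.1, array([-0.9,  0.5,  6. ]))
guard False (10.3, 28.5, array([ 0.1,  0.6, -1.2])) [ 625.8 -149.6  114.3]
(array([466.30300903,  28.72311401]), 76.73453521728516, 545) (12.1, 28.6, array([ 0.5, -0.1, -0.7]))
```

View pics/w_dish.png

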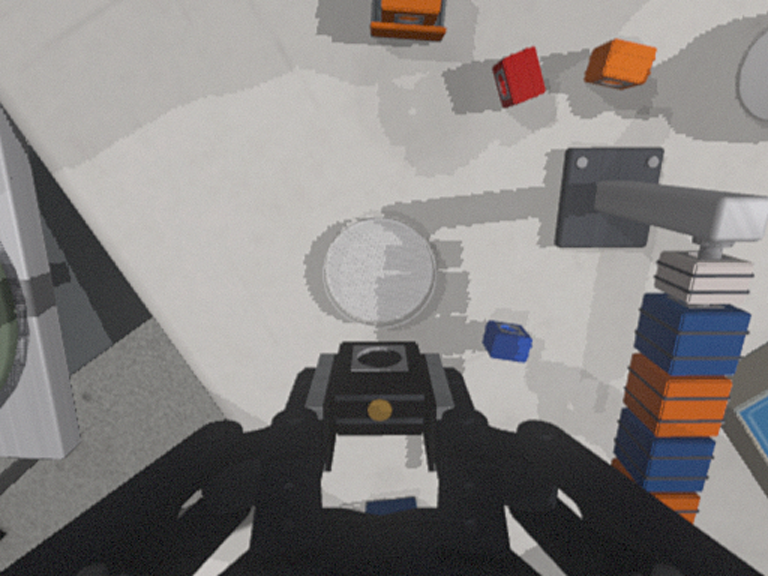

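The collar is held level in the fingers (finger gap 28.6). The dish is at about (380,271) in the 1.5x picture, and the four blocks and the spacer still hang on the rod at right.

```bash
cat >> act.py <<'E'
def dish(c,zlo=7):
    P=depth(c); m=((P[...,2]>zlo)&(P[...,2]<19)&(P[...,0]>360)&(P[...,0]<580)&(P[...,1]>-150)&(P[...,1]<180)).astype(np.uint8)
    m=cv2.morphologyEx(m,cv2.MORPH_CLOSE,np.ones((9,9))); k,l,s,_=cv2.connectedComponentsWithStats(m)
    out=[]
    for i in range(1,k):
        q=P[(l==i)&(P[...,2]>zlo)&(P[...,2]<19)][:,:2].astype(np.float32)
        if len(q)>8:
            (x,y),r=cv2.minEnclosingCircle(q); out.append((round(x,1),round(y,1),round(r,1),len(q)))
    return out
E
python3 - <<'E'
from act import *
for n in ["w_rod","top","scene","w_dish"]:
    c=pickle.load(open(n+".pkl","rb")); print(n,dish(c))
c=pickle.load(open("w_dish.pkl","rb")); print(onplane(c,np.array([253.3]),np.array([180.7]),9.))
P=depth(c); print(P[150:215:6,253,2].round(1), P[181,205:300:5].round(0).tolist())
E
```

```text
w_rod [(530.4, 177.1, 7.6, 27), (577.2, 112.7, 35.9, 153), (439.5, 45.9, 45.3, 333), (549.4, -3.0, 16.3, 22)]
top [(577.2, 110.3, 35.4, 42), (449.4, 16.7, 88.6, 86), (411.9, 148.0, 31.7, 13)]
scene [(547.2, -1.2, 16.0, 35), (439.6, 45.8, 46.8, 145), (576.6, 113.9, 35.1, 47)]
w_dish [(521.5, 176.9, 3.4, 24), (578.8, 112.3, 37.0, 443), (439.5, 45.7, 45.1, 517), (546.7, -3.3, 17.7, 133)]
[[440.4113415   47.19605392   9.        ]]
[2.3 3.1 2.7 2.6 1.  2.7 2.9 1.8 1.3 2.8 0.7] [[381.0, 41.0, 0.0], [387.0, 42.0, 1.0], [395.0, 46.0, 16.0], [400.0, 43.0, 2.0], [406.0, 43.0, 1.0], [412.0, 43.0, 1.0], [418.0, 44.0, 3.0], [424.0, 44.0, 2.0], [430.0, 44.0, 2.0], [437.0, 45.0, 2.0], [443.0, 45.0, 2.0], [449.0, 46.0, 3.0], [455.0, 46.0, 2.0], [461.0, 46.0, 2.0], [467.0, 46.0, 1.0], [473.0, 47.0, 2.0], [479.0, 47.0, 2.0], [484.0, 50.0, 14.0], [492.0, 47.0, 1.0]]
```

```bash
cat >> act.py <<'E'
def todish(off,zt):
    r=R(TH); c=look("wrist","w_dnow"); d=[o for o in dish(c) if 40<o[2]<52]; print("dish",d)
    assert len(d)==1
    t=np.array([d[0][0],d[0][1],0])+U*off
    movel(t+[0,0,70],r,200); print(movel(t+[0,0,zt],r,60,guard=6),tilt(),read_state()["eef_pos"].round(1))
    open_gripper(); movel(t+[0,0,90],r,120); movel(t+[0,60,200],r,250)
E
python3 - <<'E'
from act import *
todish(14,12.5)
c=look("wrist","w_d2"); print(tilt(),dish(c)); save(c,"w_d2",(100,100,400,300),2.6)
E
```

```text
dish [(439.5, 45.7, 45.2, 522)]
False (14.0, 28.8, array([ 0.1, -0.3, -0.6])) [440.5  31.7  12.7]
(16.1, 85.5, array([-0.3, -0.4, -0.5])) [(521.1, 176.9, 2.9, 18), (578.5, 112.7, 36.8, 406), (439.7, 45.9, 45.4, 547), (437.8, 41.3, 14.9, 110), (546.6, -3.4, 17.8, 150)]
```

View pics/w_d2.png

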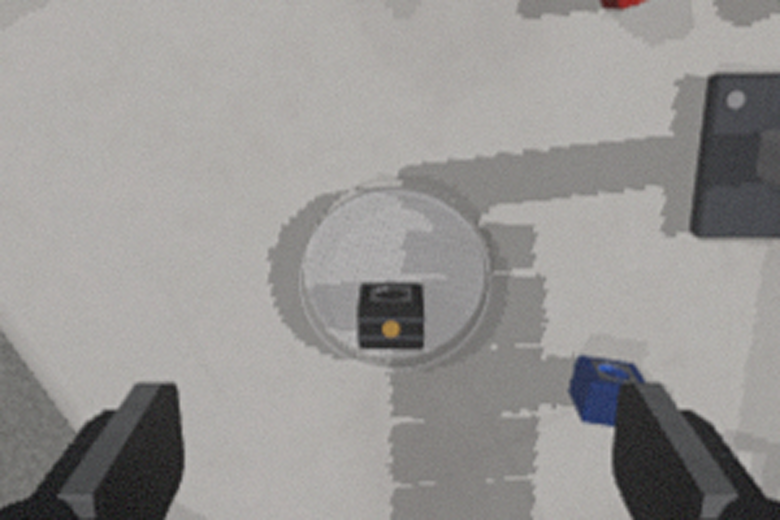

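The collar lies flat in the dish, at (390,315) in the crop, and the dish has not moved.

```bash
cat >> act.py <<'E'
from meas import tops
DROP=13
GAP={"blue":(np.pi/2+0.184,[(489.4,-324.6),(475.2,-247.9)]),"orange":(np.pi/2-0.0122,[(449.6,279.1),(450.5,357.0)])}
def hang():
    c=look("wrist","w_h"); o=[(*b[0],col) for col in GAP for b in tops(c,col,125,145,(560,680,-150,150))]
    return sorted(o,key=lambda b:b[1])
def inhand(col):
    c=look("wrist","w_in"); s=read_state(); q=(depth(c)[mask(c,col)>0]-s["eef_pos"])@s["tool_rot"]
    q=q[(abs(q[:,0])<45)&(abs(q[:,1])<45)&(abs(q[:,2]+10)<50)]
    top=np.percentile(q[:,2],3); t=q[q[:,2]<top+5]
    print("in hand: n",len(q),"top",top.round(1),"expect",-DROP-18,"x",np.percentile(t[:,0],[2,98]).round(1),"y",np.percentile(t[:,1],[2,98]).round(1),tilt())
def carry(col,i):
    th,g=GAP[col]; t=np.array([*g[i],0.]); p=read_state()["eef_pos"]
    movel(p+[0,0,65],None,250); movel([p[0]-125,p[1]-20,p[2]+65],None,250); movel(t+[0,0,130],R(th),300); inhand(col)
def place(col,i):
    th,g=GAP[col]; t=np.array([*g[i],0.])
    movel(t+[0,0,60],R(th),200); print("touch",movel(t+[0,0,22-DROP],R(th),50,guard=8),tilt(),read_state()["eef_pos"].round(1))
    open_gripper(); movel(t+[0,0,100],R(th),150)
E
python3 - <<'E'
from act import *
movel([600,0,330],R(TH),250); h=hang(); print(h)
pick(h[0][1],DROP,-153); carry(h[0][2],0)
save(pickle.load(open("w_in.pkl","rb")),"w_in")
E
```

```text
[(np.float64(620.8), np.float64(-65.2), 'orange'), (np.float64(618.6), np.float64(-25.5), 'blue'), (np.float64(616.5), np.float64(13.0), 'orange'), (np.float64(614.3), np.float64(51.2), 'blue')]
grip (19.4, 35.3, array([-1.8, -0.3,  4.9]))
guard False (20.9, 35.2, array([-0.4,  0.8, -1.3])) [ 626.1 -152.3  107.4]
in hand: n 5995 top -31.7 expect -31 x [-16.1  18. ] y [-18.2  15.2] (23.7, 35.6, array([-0. ,  0.6, -0. ]))
```

View pics/w_in.png

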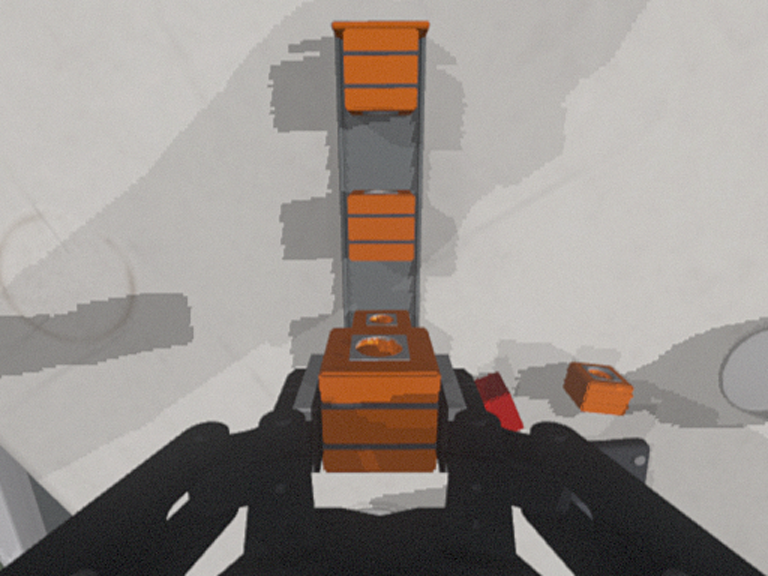

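The orange block is level and centred in the fingers. The near stored block (380,318) and the middle one (380,225) bound the target gap, which is hidden under the held block.

```bash
python3 - <<'E'
from act import *
place("orange",0)
movel([450,370,250],R(np.pi/2),250); c=look("wrist","w_chk")
for o in tops(c,"orange",30,50,(400,500,200,430)): print(*o)
save(c,"w_chk")
movel([600,0,330],R(TH),250); h=hang(); print(h)
pick(h[0][1],DROP,-153); carry(h[0][2],0)
E
```

```text
touch True (25.2, 35.1, array([-1.3, -0.8,  9.5])) [449.3 279.    8.9]
[448.3 278.7] [114.8  38. ] 89.2 39.5
[450.4 395.8] [36.2 35.6] 89.8 39.4
[(np.float64(618.7), np.float64(-33.2), 'blue'), (np.float64(617.2), np.float64(-13.4), 'blue'), (np.float64(616.5), np.float64(12.6), 'orange'), (np.float64(615.1), np.float64(38.0), 'blue'), (np.float64(613.7), np.float64(57.2), 'blue')]
grip (31.3, 35.4, array([-1.3,  0.1,  5.8]))
guard False (33.2, 35.3, array([-0.7, -1. , -1.1])) [ 626.  -152.4  107.3]
in hand: n 5206 top -31.4 expect -31 x [-9.4 24.8] y [-18.2  15.1] (35.0, 35.6, array([ 0.2,  0.6, -0.3]))
```

View pics/w_chk.png

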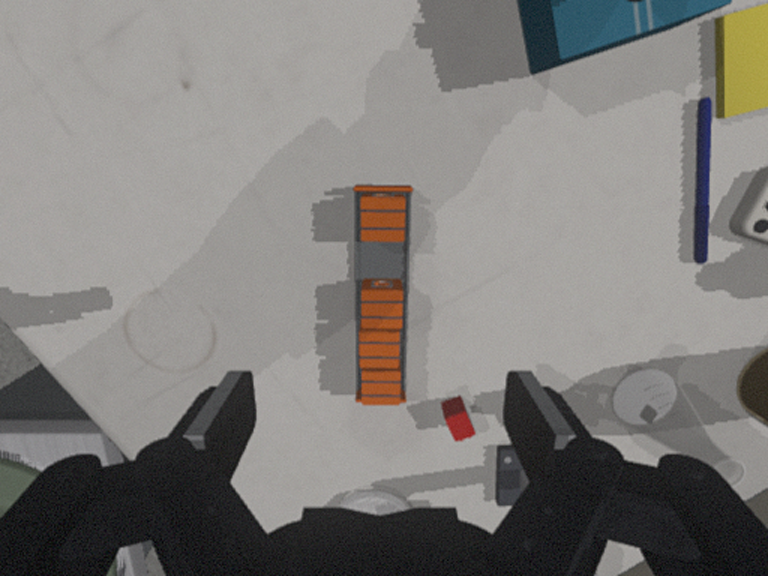

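The orange block is seated between the stored ones (rows 330–370), and the middle stored block at (382,305) has not moved. The next grip on blue was about 7 mm off centre because the dark band split the blob. I'll compensate for that in placing and fix the detector.

```bash
sed -i 's/np.ones((3,3))/np.ones((5,5))/; /m&=((P\[...,2\]>zlo)&(P\[...,2\]<zhi)).astype/d; s/q=P\[l==i\]; r=cv2.minArea/q=P[(l==i)\&(P[...,2]>zlo)\&(P[...,2]<zhi)]; r=cv2.minArea/' meas.py
cat >> act.py <<'E'
def place(col,i,sx=0):
    th,g=GAP[col]; t=np.array([*g[i],0.])-sx*R(th)[:,0]
    movel(t+[0,0,60],R(th),200); print("touch",movel(t+[0,0,22-DROP],R(th),50,guard=8),tilt(),read_state()["eef_pos"].round(1))
    open_gripper(); movel(t+[0,0,100],R(th),150)
E
python3 - <<'E'
from act import *
c=pickle.load(open("w_h.pkl","rb")); print([(col,*b[0]) for col in GAP for b in tops(c,col,125,145,(560,680,-150,150))])
place("blue",0,6.7)
movel([490,-230,250],R(GAP["blue"][0]),250); c=look("wrist","w_chk2")
for o in tops(c,"blue",30,50,(400,560,-450,-150)): print(*o)
save(c,"w_chk2",(100,50,400,300),2.4); print(tilt())
E
```

```text
[('blue', np.float64(618.0), np.float64(-26.4)), ('blue', np.float64(614.0), np.float64(51.4)), ('orange', np.float64(616.5), np.float64(12.6))]
touch True (36.5, 35.2, array([-1.6,  0.9,  9. ])) [ 490.4 -331.     8.9]
[ 487.9 -324.1] [ 36.7 112.8] 10.5 39.5
[ 467.5 -209.6] [35.1 36. ] 10.5 39.5
(38.8, 85.2, array([-1.4, -0.4, -0.3]))
```

View pics/w_chk2.png

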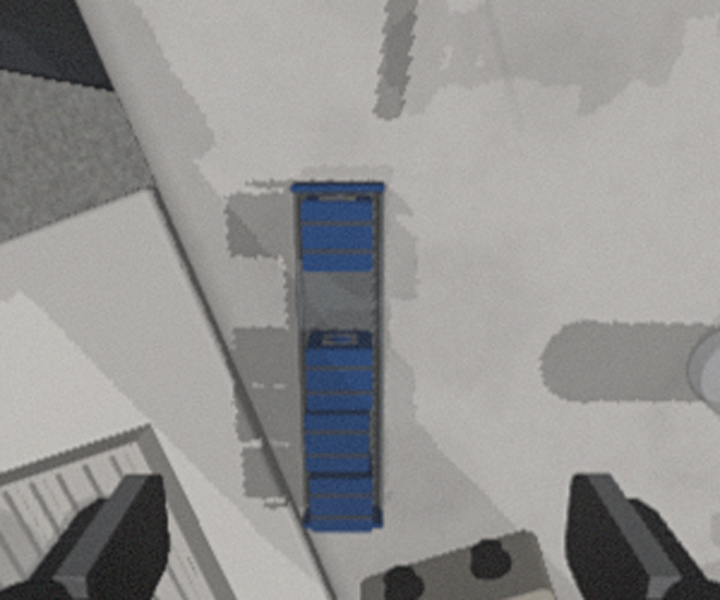

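The blue block sits flat at (338,440) between its stored neighbours, and the second gap at (340,300) is free. Next is the orange block.

```bash
python3 - <<'E'
from act import *
movel([600,-100,300],R(TH),300); movel([600,0,330],R(TH),250); h=hang(); print(h)
assert h[0][2]=="orange" and len(h)==2
pick(h[0][1],DROP,-153); carry("orange",1)
E
```

```text
[(np.float64(616.3), np.float64(12.6), 'orange'), (np.float64(614.1), np.float64(50.9), 'blue')]
grip (42.2, 34.9, array([-0.9, -1. ,  5.1]))
guard False (44.7, 34.9, array([-0.2, -0.1, -0.6])) [ 626.  -152.6  107.3]
in hand: n 5952 top -31.7 expect -31 x [-16.5  18. ] y [-18.2  15.2] (47.7, 35.2, array([ 0.1,  0.7, -1.4]))
```

```bash
python3 - <<'E'
from act import *
place("orange",1)
movel([450,385,270],R(np.pi/2),250); c=look("wrist","w_chk3")
for o in tops(c,"orange",30,50,(400,500,200,430)): print(*o)
save(c,"w_chk3",(150,80,400,300),2)
movel([600,20,330],R(TH),250); h=hang(); print(h)
assert h[0][2]=="blue" and len(h)==1
pick(h[0][1],DROP,-153); carry("blue",1)
E
```

```text
touch True (49.2, 35.2, array([-0.8, -1.3,  8.7])) [450.2 356.9   8.9]
[448.7 318.4] [191.   37.3] 89.2 39.5
[(np.float64(613.9), np.float64(51.9), 'blue')]
grip (55.3, 35.1, array([-1.4,  0.2,  5.3]))
guard False (58.3, 35.2, array([-0.1,  0.9, -1.3])) [ 626.  -152.7  107.3]
in hand: n 5203 top -31.2 expect -31 x [-17.1  17.3] y [-18.8  14.7] (59.9, 35.0, array([ 0.7,  0.3, -1.3]))
```

View pics/w_chk3.png

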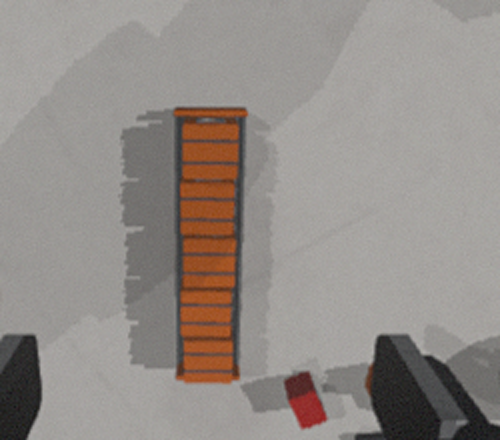

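The orange caddy is full: five blocks in line and level. Now I'll place the last blue block and then measure the spacer.

```bash
python3 - <<'E'
from act import *
place("blue",1,0.3-0.2)
movel([490,-230,250],R(GAP["blue"][0]),250); c=look("wrist","w_chk4")
for o in tops(c,"blue",30,50,(400,560,-450,-150)): print(*o)
movel([600,-60,300],R(TH),300); movel([600,50,330],R(TH),250); c2=look("wrist","w_sp"); P=depth(c2)
q=P[(abs(P[...,0]-612)<25)&(P[...,2]>129)&(P[...,2]<150)&(P[...,1]<98)&(P[...,1]>-130)]
print(len(q),np.percentile(q,[1,50,99],axis=0).round(1),tilt())
cv2.imwrite("pics/w_chk4.png",np.hstack([cv2.resize(c["image"][50:300,100:400],(360,300)),cv2.resize(c2["image"],(400,300))]))
E
```

```text
touch True (61.4, 34.6, array([-0.8,  0.2,  8.7])) [ 475.  -247.8    8.8]
[ 481.  -285.3] [ 37.  189.6] 10.6 39.5
481 [[597.4  73.  129.9]
 [611.8  84.4 132.4]
 [626.4  95.2 134.2]] (65.0, 85.4, array([-0.3, -0.1, -0.7]))
```

View pics/w_chk4.png

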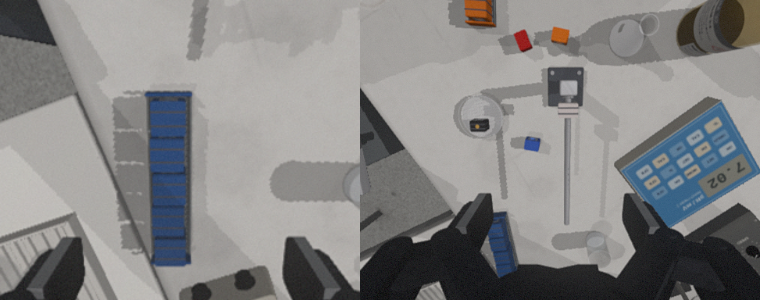

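The blue caddy is full, with five blocks in line. Only the white spacer (568,108) is left on the rod, and the collar is in the dish at (480,125).

```bash
python3 - <<'E'
from act import *
pick(84.2,6,-150)
p=read_state()["eef_pos"]; movel(p+[0,0,70],None,250); movel([p[0]-100,p[1],p[2]+70],None,250)
movel([440,70,200],R(TH),250)
c=look("wrist","w_d3"); print([o for o in dish(c) if o[2]>25],tilt()); save(c,"w_d3"); P=depth(c)
q=P[(P[...,2]>28)&(P[...,2]<37)&(P[...,0]>380)&(P[...,0]<500)&(P[...,1]>-20)&(P[...,1]<110)]; print(len(q),np.percentile(q,[2,50,98],axis=0).round(1) if len(q) else "")
E
```

```text
grip (67.1, 28.8, array([-0.7, -1. ,  5.7]))
guard False (70.4, 29.0, array([-0. ,  0. , -0.2])) [ 625.8 -149.8  114.3]
[(579.0, 112.8, 36.9, 439), (440.0, 45.0, 45.2, 507)] (72.5, 28.9, array([ 0.1, -0.4, -0.9]))
476 [[424.   20.6  30.7]
 [438.5  31.6  32.5]
 [453.1  41.8  34.3]]
```

View pics/w_d3.png

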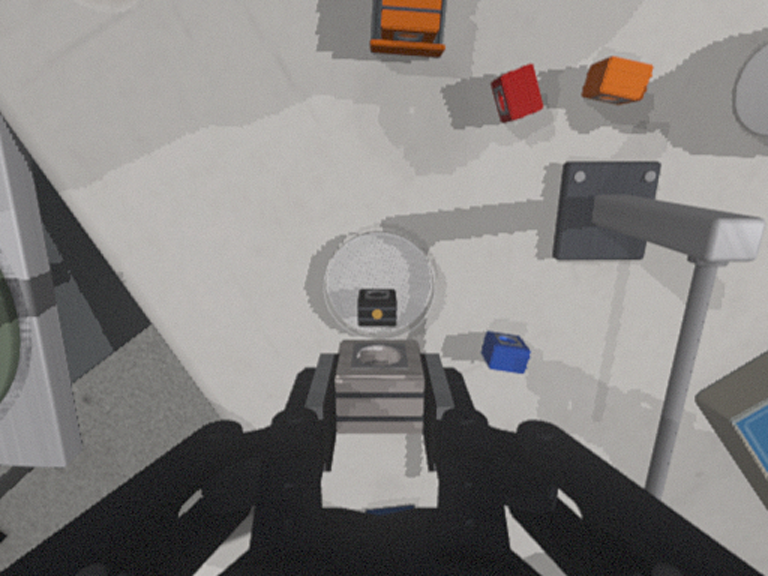

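The spacer is level in the fingers at (380,385). The collar is at (377,307) in the unmoved dish, and the far half of the dish is free.

```bash
python3 - <<'E'
from act import *
todish(-15,12.5); movel([450,150,300],R(TH),250)
c=look("wrist","w_d4"); print(tilt(),[o for o in dish(c) if o[2]>25])
t=look("top","t_end"); s=look("scene","s_end")
cv2.imwrite("pics/end.png",np.hstack([cv2.resize(c["image"],(400,300)),cv2.resize(s["image"][130:370,180:460],(350,300))]))
E
```

```text
dish [(439.8, 44.8, 45.2, 521)]
False (74.5, 28.7, array([-0.6,  0.3, -1.2])) [439.1  59.8  12.8]
(77.2, 85.4, array([ 0.1, -0.5, -0.3])) [(578.5, 113.0, 36.9, 202), (439.5, 45.4, 45.2, 376)]
```

View pics/end.png

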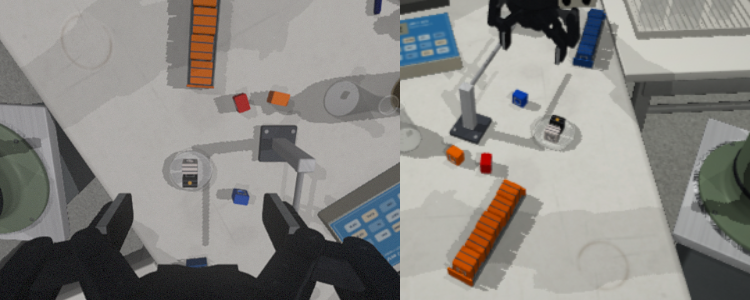

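The spacer at (190,166) and collar at (190,181) lie side by side in the dish. Both caddies are full, the rod is empty and the flask stands untouched.

```bash
python3 -c "
from workcell import *
print(finish_job())"
```

```text
the job is handed in; nothing more can be done
None
```

The job is handed in at about 77 s: collar first and spacer last in the dish, all four blocks seated flat in the gaps of their own-colour caddies, and no shift of the stored blocks, flask or beaker seen in the pictures.

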